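# Angle a stretcher length past the keeper post into its rack bay

## Robot

A 6-joint arm with a two-finger parallel gripper is mounted at the origin on the work surface. World frame = base frame: x ahead of the robot, y to its left, z up, the work surface at z = 0. Lengths are in m, angles in rad, forces in N, time in s.
With the tool pointing down it reaches from about 0.375 to 0.9 m from the base axis. Payload 3.1 kg.
Tool frame: the origin (TCP) lies between the finger pads; the fingertips stand 19 mm ahead of it and the grasp point (between the pads) is the TCP; z points along the fingers, y is the direction in which the jaws open and shut (so a half turn about z gives the same grasp; the last joint's range is limited). The gripper opens to 85 mm and grips with 20 to 120 N. Pads are 22 mm wide; open, the fingers measure 114 mm over their backs; the gripper's body (76 mm by 85 mm) begins 54 mm behind the grasp point. The pads swing forward as they close: fully open they stand 13 mm farther back than shut.
Start: joints at [0.943, 0.527, 1.433, -0, 1.181, -0.178], TCP at [0.272, 0.563, 0.25] pointing down, gripper open.
Joint ranges: [-3.08, 3.08], [-0.75, 2.2], [0.22, 2.44], [-1.43, 4.57], [0, 2.65], [-2.85, 2.85]. Speed limits (rad/s): [2.79, 2.79, 3.14, 3.14, 3.14, 3.14].

## Interface

Orientations are given as a unit quaternion [x, y, z, w].
In Python, from station import manip, optics, job gives the robot as it stands.
- The arm moves only by the shell command python3 -m inch 'ROWS' [OPENING] [FORCE]. ROWS is JSON, one flat list of numbers, 4 for each row, row after row: the shift along the world's x, y, z in cm, then the turn about the world's z in rad. A call has 1 to 20 rows; each row shifts and turns the commanded pose from where the row before left it; what a row does not reach is not made up. A row lasts 1/8 s, in which the tool goes at most 62.5 mm and 10.7 degrees, less where a joint would pass 70% of its speed; a pose out of reach is approached as far as the arm can. A call with a gripper value outside its range is refused whole. OPENING is the opening in per cent of the stroke, from 0 (shut) to 100 (fully open), set as the call begins (- or left out, the last holds). The fingers move at their own pace and stop on an object; FORCE is the grip in N (left out, the last holds). Time passes only in rows, so rows that do not move let the fingers close. It gives the time, the measured TCP pose, the force and the opening at its end, in the units of the state.
- manip.sense(): the state, without advancing time (a new reading comes with each control period).
- optics.snapshot(name): name is "side" or "top" or "wrist"; returns (picture, depth): 400x640x3 uint8, red, green, blue; 400x640 float32, m along the optical axis (not along the pixel's ray), 0 where there is no reading.
- optics.camera_model(name): a dict with "mtx" (3x3 intrinsics, pixels), "camera_from_world" (4x4, takes a point from world to camera coordinates); the wrist camera has in their place "tool_from_camera" (4x4, takes a point from camera to tool coordinates, whose origin is the TCP and whose axes are the flange's). Camera axes: x right, y up, looking along -z (the intrinsics and any distortion apply to the point x, -y, -z); pixel columns grow to the right and rows downward; lengths in m; the calibration is good to about 2 mm. A picture is of the moment at which its call begins: read the wrist's pose just before it. camera_model takes no time and is no camera call.
- job.sign_off(): hands the job in, once; it reports no verdict.
The state is a dict: "t": time; "q": joint angles; "qd": joint speeds; "tau": joint torques, N m; "tcp_pos": TCP position; "tool_rot": TCP orientation; "force": force on the tool from outside, world axes, zero at the start; "ft_torque": the same for the moment, N m; "finger_gap": opening from 0.0 (shut) to 1.0 (fully open).
Only numpy, scipy, OpenCV 4.12 (cv2) and the standard library are available. Lean on these libraries where they do the work, as an engineer would, in place of code of your own. Each camera call takes 0.05 s, during which the arm holds its last target.

## Task

Put the loose pine stretcher length away in the empty front bay of the bench rack by pushing it along the bench with the fingertips, never gripping it or picking it up: angle its left end in behind the keeper post while the right end is still outside, then swing the right end in past the rack's end. Finish with the length lying flat and snug along its whole length against the bay's back rail, between the two end cheeks. Leave the paint tub, the bottle and the tin of brushes standing where they are.

Things in the scene. Friction and masses are not known exactly. Their poses are not given: they have to be found in the camera images.
- bar: The loose stretcher length: straight, square-ended pine bar lying flat on the bench in front of the rack, 320 x 38 x 20 mm high, 0.11 to 0.23 kg, slides under dry friction and stays where left. Origin: centre of its underside; y along it to its left end as seen from the robot, x across it, away from the robot, z up. Its left end starts to the right of the post.
- bar_left (a point): Middle of the left end face of the bar (10 mm above its underside, 160 mm along +y from its origin).
- bar_right (a point): Middle of the right end face of the bar (10 mm above its underside, 160 mm along -y from its origin).
- rack: Grey wooden rack fixed to the bench. Origin: on the bench, middle of the mouth line of its empty front bay; x points from the mouth into the bay, away from the robot, y left along the bay. The bay has no floor. Cheek inner faces at y = -200 and +200 mm (18 mm thick, 45 mm high, from x = 0 to 80 mm); back rail face at x = 80 mm (50 mm high). A full second bay behind reaches x = 190 mm. The track along the mouth is flush.
- post: Keeper post fixed upright in the mouth of the bay: steel, 25 mm in diameter, 50 mm high, red cap. Origin: centre of its foot, on the rack's mouth line (x = 0), 50 to 90 mm to the left of the rack's middle; its axes are parallel to the rack's. It leaves 67 mm between itself and the back rail; the gap from the right cheek to the post is shorter than the bar.
- tub: Lidded white paint tub standing loose on the bench, 90 mm in diameter, 73 mm high, 0.45 kg; origin: centre of its underside. To be left alone.
- bottle: Clear bottle with a green cap standing loose on the bench, 64 mm in diameter, 150 mm high, 0.3 kg; origin: centre of its underside. To be left alone.
- brushes: Tin with upright paint brushes standing loose to the left of the rack, 68 mm in diameter, 200 mm high over the brushes, 0.4 kg; origin: centre of its underside. To be left alone.

How it is judged:
On the way:
1. the bar's left end is behind the post while its right end is still outside the bay (x of bar_left in the frame of post above 0.014 m and y of bar_left in the frame of post above 0.01 m and x of bar_right in the frame of rack below 0 m), for 0.1 s.
At the end, for the whole second after the job is handed in: The bar lies flat on the bench, at rest, inside the front bay between the two cheeks and behind the post, each end within 9 mm of the back rail; tub, bottle and tin of brushes stand within 20 mm of where they were (x of bar_left in the frame of rack between 0.052 and 0.066 m and y of bar_left in the frame of rack between -0.203 and 0.203 m and height (world z) of bar_left between 0.005 and 0.015 m and x of bar_right in the frame of rack between 0.052 and 0.066 m and y of bar_right in the frame of rack between -0.203 and 0.203 m and height (world z) of bar_right between 0.005 and 0.015 m and angle between bar's own z axis and vertical below 0.05 rad and linear speed of bar below 0.01 m/s and distance of each of tub, bottle, brushes from where it was at the start of the episode below 0.02 m and angle between each of tub, bottle, brushes's own z axis and vertical below 0.1 rad); the robot touches nothing.
It fails at once if the bar is picked up (an end more than 12 mm off the bench) (height (world z) of any of bar_left, bar_right above 0.022 m).
It fails at once if the bar is gripped between the fingers (x of the grasp point in the frame of bar between -0.012 and 0.012 m and y of the grasp point in the frame of bar between -0.158 and 0.158 m and height (world z) of the grasp point below 0.036 m and contact force between the fingers and bar above 12 N).
It fails at once if a bystander is pushed more than 20 mm or tipped (distance of any of tub, bottle, brushes from where it was at the start of the episode above 0.02 m or angle between any of tub, bottle, brushes's own z axis and vertical above 0.3 rad).
It also fails if it takes over 67 s, if anything falls off the work surface, if the arm or the gripper's body presses on something with over 40 N, if the wrist force passes 120 N, or if a joint passes its speed limit or range.

## Working session

There is one attempt and no reset: what is moved stays moved. The work goes in short steps, Python scripts to look and compute and a shell command to move; the robot and the scene stay as the last step left them, time stands still between calls to the robot, and variables do not carry over. Pictures are saved under pics/ and viewed, and the job is handed in when it is done.

```bash
ls; mkdir -p pics
python3 - <<'E'
from station import manip, optics
import cv2,numpy as np
s=manip.sense();print(s)
for n in("top","side"):
    p,d=optics.snapshot(n);cv2.imwrite(f"pics/{n}0.png",p[:,:,::-1]);np.savez(f"{n}0.npz",p=p,d=d)
    print(n,optics.camera_model(n))
E
```

```text
pics
{'t': 0.0, 'q': array([ 9.42506441e-01,  5.28476324e-01,  1.43393638e+00, -1.71780878e-05,
        1.18141728e+00, -1.78511452e-01]), 'qd': array([-0.0005396 ,  0.00039793,  0.00036075,  0.00114736, -0.00085342,
       -0.00071633]), 'tau': array([ 1.22808055e-03, -4.42344689e+01, -1.78028262e+01, -1.75279033e-04,
        8.23911570e-03,  1.29294762e-05]), 'tcp_pos': array([0.27129516, 0.56227267, 0.24931651]), 'tool_rot': array([ 2.22995044e-01,  9.74818937e-01, -1.03198745e-03, -4.31824415e-04]), 'force': array([ 0.63326078, -0.4345382 , -0.03194072]), 'ft_torque': array([ 0.03614502, -0.00402433, -0.03971754]), 'finger_gap': 0.9977946320663015}
top {'mtx': array([[377.581756  ,   0.        , 323.2460596 ],
       [  0.        , 377.581756  , 199.49043706],
       [  0.        ,   0.        ,   1.        ]]), 'camera_from_world': array([[ 0.01288396, -0.99982992,  0.01319613,  0.00579044],
       [ 0.99081453,  0.01454222,  0.13444364, -0.58741409],
       [-0.13461267,  0.01134275,  0.99083337, -0.96329021],
       [ 0.        ,  0.        ,  0.        ,  1.        ]])}
side {'mtx': array([[463.56682166,   0.        , 311.54933055],
       [  0.        , 463.56682166, 202.33588006],
       [  0.        ,   0.        ,   1.        ]]), 'camera_from_world': array([[-9.67407033e-01, -2.53225273e-01,  7.70699575e-04,
         5.88847453e-01],
       [ 1.84057364e-01, -7.01065201e-01,  6.88934301e-01,
        -1.38123232e-01],
       [-1.73915266e-01,  6.66621741e-01,  7.24823382e-01,
        -9.47703455e-01],
       [ 0.00000000e+00,  0.00000000e+00,  0.00000000e+00,
         1.00000000e+00]])}
```

View pics/top0.png

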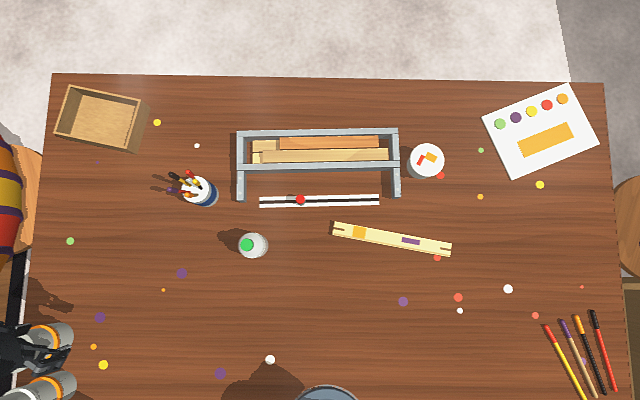

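View pics/side0.png

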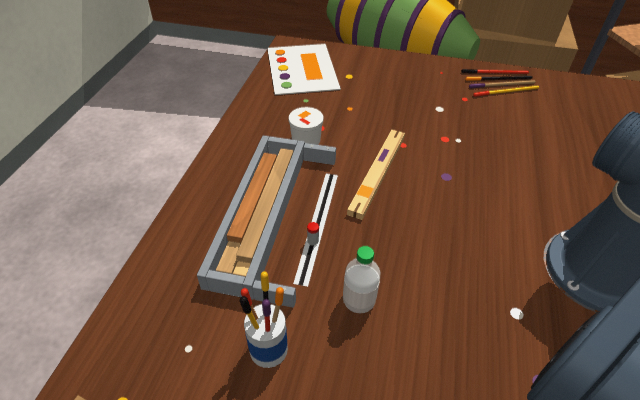

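The top view shows the rack with its cheeks at columns 240 and 396, the post cap at (300,200), the bar from (333,228) to (451,250), the bottle at (253,245), the tub at (427,160) and the brushes at (200,190). Next I measure them.

```bash
cat > h.py <<'E'
import numpy as np,cv2
from station import manip, optics
def ray(n,uv,z):
    c=optics.camera_model(n);K=c["mtx"];T=c["camera_from_world"];R=T[:3,:3];t=T[:3,3]
    uv=np.atleast_2d(np.asarray(uv,float))
    d=np.c_[(uv[:,0]-K[0,2])/K[0,0],-(uv[:,1]-K[1,2])/K[1,1],-np.ones(len(uv))]@R
    o=-R.T@t
    return o+d*((z-o[2])/d[:,2])[:,None]
def blobs(m,mina=15):
    n,l,s,c=cv2.connectedComponentsWithStats(m.astype(np.uint8))
    return [(s[i],c[i],l==i) for i in range(1,n) if s[i,4]>=mina]
def barmask(p):
    h=cv2.cvtColor(p,cv2.COLOR_RGB2HSV).astype(int)
    m=(h[...,0]>15)&(h[...,0]<35)&(h[...,1]>40)&(h[...,1]<150)&(h[...,2]>170)
    return cv2.morphologyEx(m.astype(np.uint8),cv2.MORPH_CLOSE,np.ones((9,9)))
def bar(n,p,roi=None,z=.02):
    m=barmask(p)
    if roi is not None:
        k=np.zeros_like(m);k[roi[1]:roi[3],roi[0]:roi[2]]=1;m=m&k
    b=max(blobs(m),key=lambda b:b[0][4])[2]
    cs,_=cv2.findContours(b.astype(np.uint8),cv2.RETR_EXTERNAL,cv2.CHAIN_APPROX_NONE)
    c=max(cs,key=len)[:,0]
    w=ray(n,c,z)[:,:2].astype(np.float32)
    return cv2.minAreaRect(w*1000),cv2.boxPoints(cv2.minAreaRect(w*1000)).round(1),b
E
python3 - <<'E'
from h import *
f=np.load("top0.npz");p=f["p"];h=cv2.cvtColor(p,cv2.COLOR_RGB2HSV).astype(int)
r,bx,b=bar("top",p);print("bar",r,bx)
s=np.load("side0.npz")["p"]
print("side bar",*bar("side",s,(330,120,420,225))[:2])
red=((h[...,0]<6)|(h[...,0]>174))&(h[...,1]>150)&(h[...,2]>120)
for st,c,_ in blobs(red): 
    if 280<c[0]<320 and 180<c[1]<215: print("cap",st,c,ray("top",c,.05))
grn=(h[...,0]>45)&(h[...,0]<80)&(h[...,1]>120)&(h[...,2]>100)
for st,c,_ in blobs(grn,40): print("green",st,c,ray("top",c,.15))
grey=(h[...,0]>95)&(h[...,0]<125)&(h[...,1]>15)&(h[...,1]<90)&(h[...,2]>90)
k=np.zeros_like(grey);k[120:210,225:410]=grey[120:210,225:410]
cv2.imwrite("pics/g.png",cv2.resize(k[110:270,180:470].astype(np.uint8)*255,None,fx=2.7,fy=2.7,interpolation=0))
cv2.imwrite("pics/z.png",cv2.resize(p[110:270,180:470,::-1],None,fx=2.7,fy=2.7,interpolation=2))
# white track
wh=(h[...,1]<30)&(h[...,2]>200)
for st,c,m in blobs(wh,30):
    if 140<c[1]<260 and 230<c[0]<450: print("white",st,c)
d=f["d"];print("depth-top heights")
E
```

```text
bar ((814.6040649414062, 643.0745849609375), (208.15286254882812, 145.59815979003906), 78.60055541992188) [[722.7 555.4]
 [865.4 526.7]
 [906.5 730.7]
 [763.8 759.5]]
side bar ((485.6270446777344, -170.45985412597656), (318.7427062988281, 37.42582702636719), 80.0555191040039) [[ 439.7 -324.2]
 [ 476.5 -330.7]
 [ 531.6  -16.7]
 [ 494.7  -10.3]]
cap [296 194   9  10  68] [299.82352941 198.67647059] [[0.58712445 0.07555973 0.05      ]]
green [241 239  12  12 118] [246.43220339 244.43220339] [[0.46457532 0.19180043 0.15      ]]
white [393 134   7  26 147] [395.63945578 146.54421769]
white [410 143  34  34 747] [426.87550201 159.68406961]
white [271 161 129   8 607] [334.43657331 164.73476112]
white [394 168   7  29 163] [396.97546012 181.88343558]
white [237 171   7  29 162] [239.72222222 185.55555556]
white [304 194  75   5 250] [342.14 196.38]
white [260 196  26   5  82] [272.23170732 198.04878049]
white [260 201 119   7 395] [320.33164557 203.96708861]
white [241 233  25  25 326] [254.78220859 246.01840491]
depth-top heights
```

View pics/z.png

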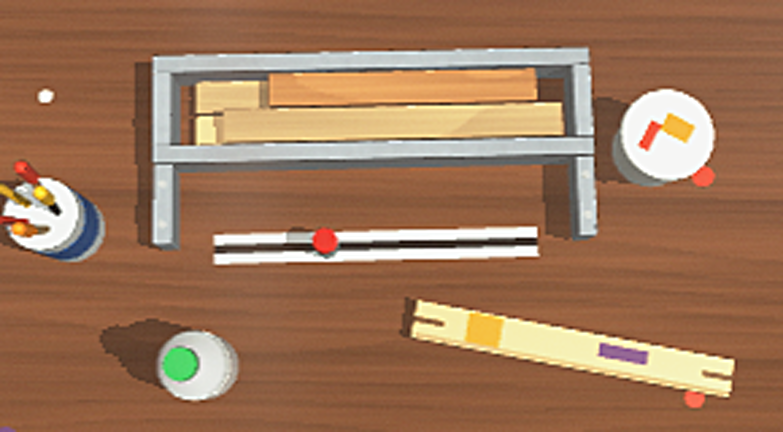

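View pics/g.png

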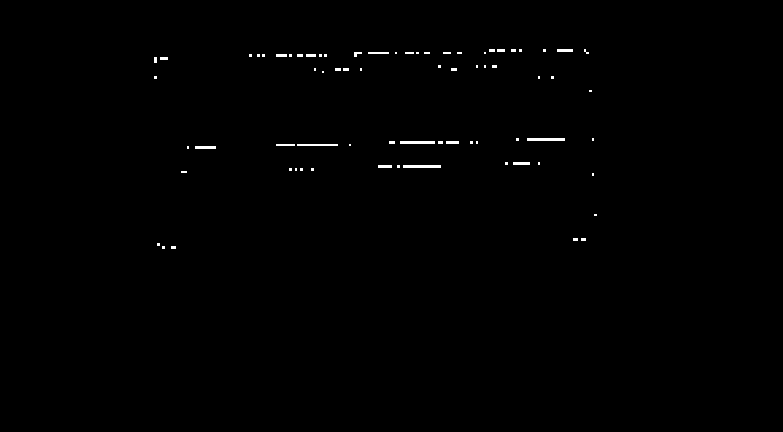

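The grey mask is poor, but the corners are readable in the zoom: left cheek front from (153,246) to (177,245), right cheek front from (573,236) to (597,235), back rail front edge from (177,162) to (570,155).

Run:
```python
from h import *
f=np.load("top0.npz");p=f["p"];d=f["d"]
print("bar top",*bar("top",p,(320,210,470,270))[:2])
s=np.load("side0.npz")["p"]
print("bar side",*bar("side",s,(330,120,420,225))[:2])
Z=lambda a:np.array(a)/2.7+[180,110]-.3
C=ray("top",Z([[153,246],[177,245],[573,236],[597,235]]),.045)
print("cheek fronts",C.round(4)[:,:2])
B=ray("top",Z([[177,162],[570,155]]),.05);print("rail",B.round(4)[:,:2])
print("bay centre",C[1:3].mean(0),"yaw",np.arctan2(-(C[2]-C[1])[0]*-1,-(C[2]-C[1])[1]),np.arctan2(-(B[1]-B[0])[0]*-1,-(B[1]-B[0])[1]))
h=cv2.cvtColor(p,cv2.COLOR_RGB2HSV).astype(int)
print("tub",ray("top",[426.9,159.7],.073),"width", 34*.00245)
hs=cv2.cvtColor(s,cv2.COLOR_RGB2HSV).astype(int)
red=((hs[...,0]<6)|(hs[...,0]>174))&(hs[...,1]>150)&(hs[...,2]>100)
for st,c,_ in blobs(red): 
    if 295<c[0]<330 and 210<c[1]<250: print("cap side",st,c,ray("side",c,.048))
grn=(hs[...,0]>45)&(hs[...,0]<80)&(hs[...,1]>120)&(hs[...,2]>80)
for st,c,_ in blobs(grn,40): 
  if c[1]>240:print("green",st,c,ray("side",c,.145))
print("bottle shoulder?",ray("top",[254.8,246],.1))
print("brush tin",ray("top",[204,194],.08))
cv2.imwrite("pics/sz.png",cv2.resize(s[120:320,190:420,::-1],None,fx=3,fy=3,interpolation=2))
```

```text
bar top ((486.7613830566406, -170.44485473632812), (320.6484375, 37.84498596191406), 80.0638656616211) [[ 440.5 -325.1]
 [ 477.7 -331.6]
 [ 533.1  -15.8]
 [ 495.8   -9.3]]
bar side ((485.6270446777344, -170.45985412597656), (318.7427062988281, 37.42582702636719), 80.0555191040039) [[ 439.7 -324.2]
 [ 476.5 -330.7]
 [ 531.6  -16.7]
 [ 494.7  -10.3]]
cheek fronts [[ 0.5797  0.2426]
 [ 0.581   0.2193]
 [ 0.5956 -0.168 ]
 [ 0.5969 -0.1916]]
rail [[ 0.6625  0.2217]
 [ 0.6756 -0.165 ]]
bay centre [0.58830159 0.02565567 0.045     ] yaw 0.03764051572174644 0.03397221889547525
tub [[ 0.69167448 -0.25531991  0.073     ]] width 0.0833
cap side [307 222  12  11 101] [312.62376238 226.69306931] [[0.58642732 0.0763598  0.048     ]]
green [357 246  17  17 206] [365.08737864 253.15048544] [[0.46367944 0.19159221 0.145     ]]
bottle shoulder? [[0.46172949 0.18064425 0.1       ]]
brush tin [[0.59143082 0.31771343 0.08      ]]
```

View pics/sz.png

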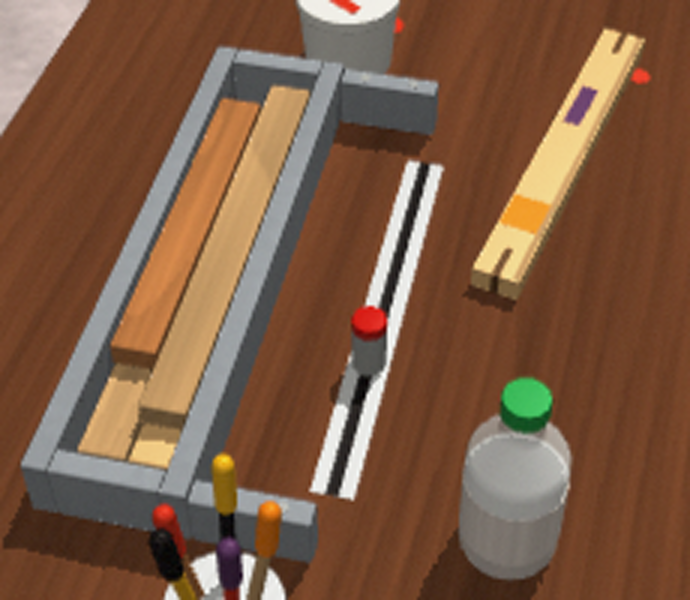

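Measurements agree in both views: bar centre (0.486,-0.170), yaw -0.174. The rack origin is about (0.588,0.0255) with yaw +0.036, and the post is at (0.587,0.076), or rack y of about +50 mm. The outer cheek span is 434 mm against 436 expected. First I bring the open fingers behind the bar's near face.

```bash
python3 -m inch '[3,-4,0,0.017,3,-4,0,0.017,3,-4,0,0.017,3,-4,0,0.017,0.3,-4.7,0,0.017,0.3,-4.7,0,0.017,0.3,-4.7,0,0.017,0.3,-4.7,0,0.017,0.3,-4.7,0,0.017,0.3,-4.7,0,0.017,0.3,-4.7,0,0.017,0.3,-4.7,0,0.017,0.3,-4.7,0,0.017,0.3,-4.7,0,0.017,0.3,-4.7,0,0.017,0.3,-4.7,0,0.017,0,0,0,0]' 70 && python3 -m inch '[0,0,-5,0,0,0,-5,0,0,0,-5,0,0,0,-4,0,0,0,-1.5,0,0,0,-1,0,0,0,0,0,0,0,0,0]'
python3 - <<'E'
from h import *
s=manip.sense();print(s["tcp_pos"],s["tool_rot"],s["force"],s["finger_gap"])
for n in("side","top"):
    p,d=optics.snapshot(n);cv2.imwrite(f"pics/{n}1.png",p[:,:,::-1])
    if n=="side": cv2.imwrite(f"pics/{n}1z.png",cv2.resize(p[60:260,320:560,::-1],None,fx=3,fy=3,interpolation=2))
E
```

```text
t: 2.22
tcp_pos: [0.4284, -0.1644, 0.2502]
tool_rot: [0.091, 0.996, -0.001, 0.001]
force: [-0.3, 1.0, 0.4]
finger_gap: 0.7
t: 3.22
tcp_pos: [0.4281, -0.1611, 0.036]
tool_rot: [0.089, 0.996, -0.0, 0.001]
force: [-0.1, -0.3, -0.1]
finger_gap: 0.701
[ 0.4280655  -0.16111888  0.03598276] [ 8.86125360e-02  9.96065990e-01 -2.88793127e-04  5.27597577e-04] [-0.14053672 -0.33589804 -0.10439258] 0.7014848333663147
```

View pics/side1z.png

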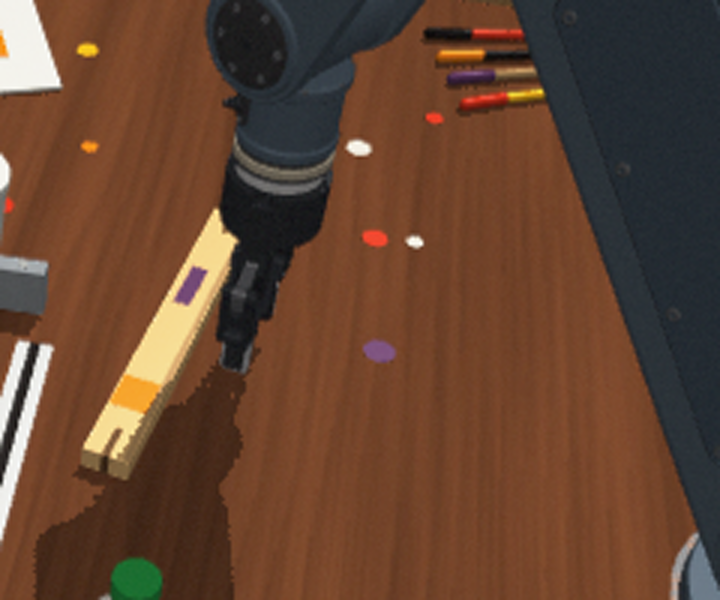

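View pics/top1.png

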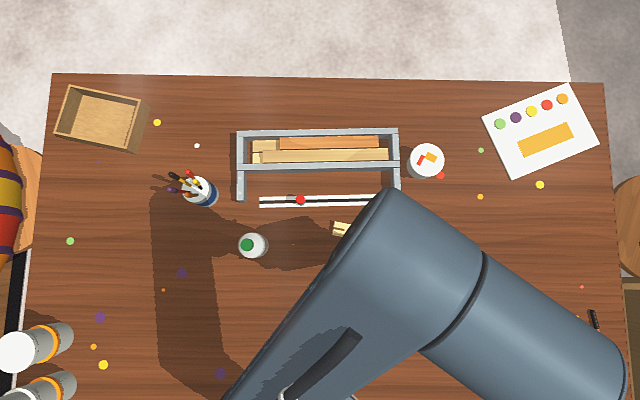

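The side view shows the fingers in front of the bar's near face (tip at zoom (237,365)), and the bar has not moved. I lower and push forward, stopping short to check.

```bash
python3 -m inch '[0,0,-1,0,0,0,0,0,1,0,0,0,1,0,0,0,0.8,0,0,-0.005,0.8,0,0,-0.005,0.8,0,0,-0.005,0.8,0,0,-0.005,0.8,0,0,-0.005,0.8,0,0,-0.005,0.8,0,0,0,0.8,0,0,0,0.8,0,0,0,0,0,0,0]'
python3 - <<'E'
from h import *
p,d=optics.snapshot("side")
cv2.imwrite(f"pics/side2z.png",cv2.resize(p[60:260,280:520,::-1],None,fx=3,fy=3,interpolation=2))
E
```

```text
t: 5.08
tcp_pos: [0.5213, -0.1616, 0.0254]
tool_rot: [0.104, 0.995, -0.0, 0.001]
force: [0.0, 0.5, -0.9]
finger_gap: 0.699
```

View pics/side2z.png

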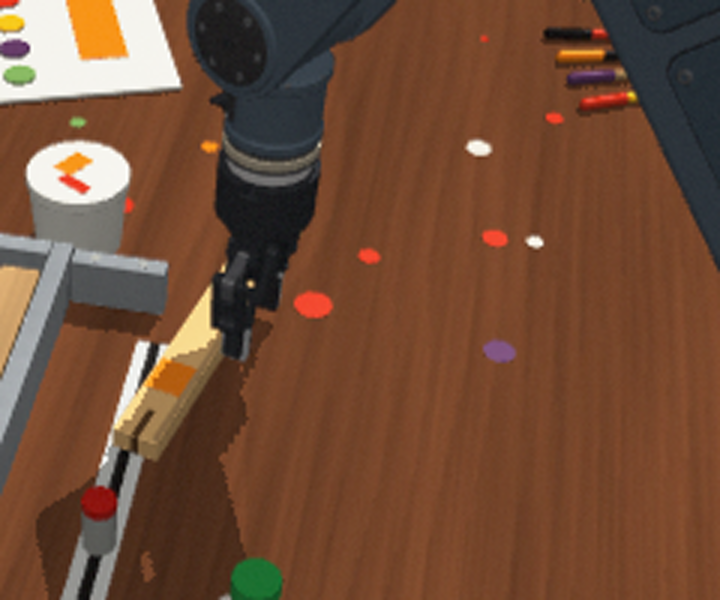

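The side view shows the bar flush against both fingers, with its left end at zoom (115–155,440) just short of the track. I work out its line.

```bash
cat >> h.py <<'E'
O=np.array([.588,.0255]);YAW=.036
def rk(w):
    w=np.atleast_2d(w)[:,:2]-O;c,s=np.cos(YAW),np.sin(YAW)
    return np.c_[w[:,0]*c+w[:,1]*s,-w[:,0]*s+w[:,1]*c]*1000
def wr(r):
    r=np.atleast_2d(r)/1000.;c,s=np.cos(YAW),np.sin(YAW)
    return O+np.c_[r[:,0]*c-r[:,1]*s,r[:,0]*s+r[:,1]*c]
E
python3 - <<'E'
from h import *
Z=lambda a:np.array(a)/3+[280,60]-.3
w=ray("side",Z([[116,432],[157,440],[212,292],[150,378]]),.02)
print(w,rk(w))
s=manip.sense();print(s["tcp_pos"],rk(s["tcp_pos"]))
# geometric prediction
E
python3 - <<'E'
import cv2
a=cv2.imread("pics/side2z.png");cv2.imwrite("pics/c2.png",cv2.resize(a[250:500,80:300],None,fx=2.4,fy=2.4))
E
```

```text
[[ 0.5970202  -0.01622546  0.02      ]
 [ 0.5652932  -0.0160271   0.02      ]
 [ 0.55872779 -0.19216501  0.02      ]
 [ 0.58544141 -0.07935309  0.02      ]] [[   7.51256555  -42.02307766]
 [ -24.18674225  -40.68292399]
 [ -37.08749464 -216.47041048]
 [  -6.33082417 -104.6930632 ]]
[ 0.52072083 -0.1614461   0.02533489] [[ -73.96418261 -184.40344769]]
```

View pics/c2.png

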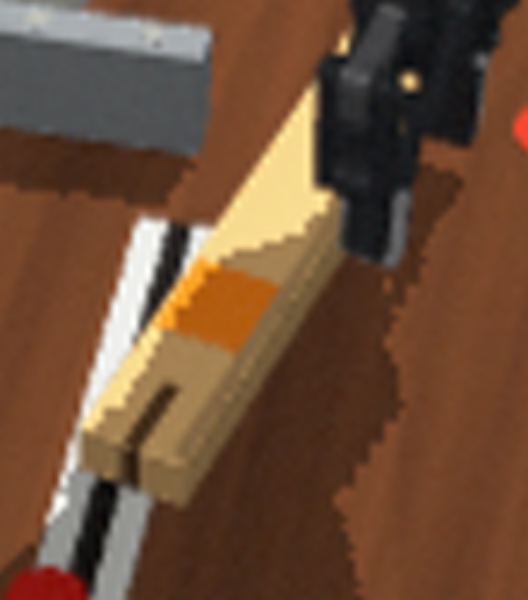

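Run:
```python
from h import *
Z=lambda a:(np.array(a)/2.4+[80,250])/3+[280,60]-.3
w=ray("side",Z([[82,430],[187,470],[316,85],[340,195]]),.02)
r=rk(w);print(r.round(1))
a,b,c,d=r
print("width",np.hypot(*(a-b)),"angle back",np.arctan2((a-c)[0],(a-c)[1]),"front",np.arctan2((b-d)[0],(b-d)[1]))
```

```text
[[   9.5  -44.6]
 [ -26.   -35. ]
 [ -35.5 -224.7]
 [ -52.5 -170.4]]
width 36.73590262007047 angle back 0.2445060668112448 front 0.1936441249863111
```

```bash
python3 -m inch '[0.6,0,0,0,0.6,0,0,0,0.6,0,0,0,0.5,0,0,0,0,0,0,0]' && python3 -m inch '[-2,0,0,0,-3,0,1,0,-3,2,4,0,-2,4,5,0,-1,5,5,0,0,5,4,0,0,6,0,0,0,6,0,0,0,6,0,0,0,0,0,0]' 0 30
python3 - <<'E'
from h import *
for n in("side","top"):
    p,d=optics.snapshot(n);cv2.imwrite(f"pics/{n}3.png",p[:,:,::-1]);np.savez(f"{n}3.npz",p=p)
E
```

```text
t: 5.75
tcp_pos: [0.5436, -0.1613, 0.0254]
tool_rot: [0.104, 0.995, -0.0, 0.001]
force: [0.1, 0.4, -0.5]
finger_gap: 0.703
t: 7.0
tcp_pos: [0.4348, 0.1724, 0.205]
tool_rot: [0.1, 0.995, 0.001, 0.001]
force: [-1.3, -1.6, -0.2]
finger_gap: -0.003
```

View pics/top3.png

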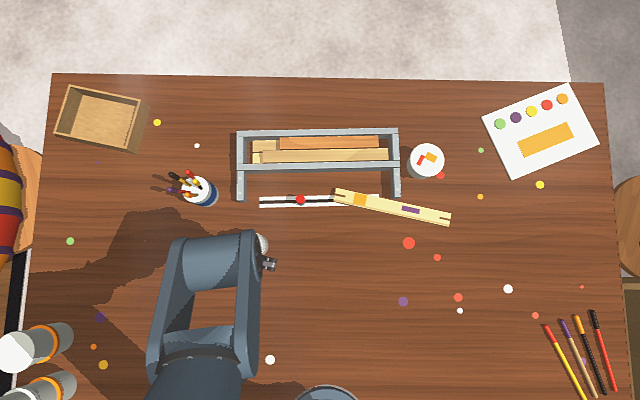

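View pics/side3.png

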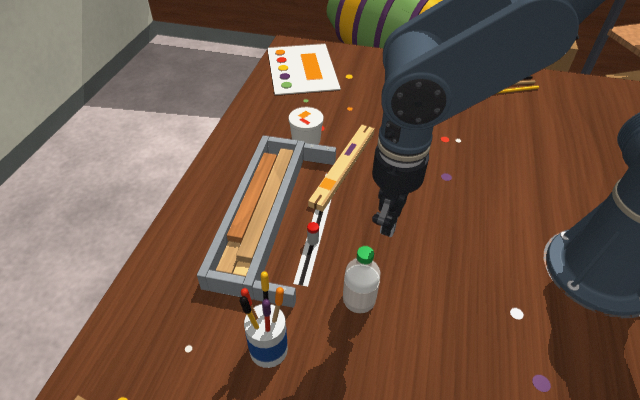

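The view is now clear: the bar runs from (333,195) to (450,220) with its left end in the mouth right of the post, and its back edge passes close to the right cheek corner at (397,197). Measuring.

```bash
cat >> h.py <<'E'
def barst(n,p,roi):
    r,bx,_=bar(n,p,roi)
    q=rk(bx/1000.);q=q[np.argsort(q[:,1])]
    R,L=q[:2].mean(0),q[2:].mean(0)
    print(n,"L",L.round(1),"R",R.round(1),"ang",round(float(np.arctan2(*(L-R))),3),"size",np.round(r[1],1),"centre world",np.round(r[0],1))
    return L,R
E
python3 - <<'E'
from h import *
p=np.load("top3.npz")["p"]; s=np.load("side3.npz")["p"]
L,R=barst("top",p,(320,180,470,235)); barst("side",s,(305,115,385,218))
t=np.tan(np.arctan2(*(L-R)));c=np.hypot(t,1)
cl=lambda y:L[0]+(y-L[1])*t
print("back face at y=-200",cl(-200)+19*c,"front at post",cl(50)-19*c,"left y at rail corner")
q=wr(np.array([R]));print("R world",q,"axis yaw world",-np.arctan(t)+YAW)
cv2.imwrite("pics/z3.png",cv2.resize(p[150:240,290:465,::-1],None,fx=4.5,fy=4.5,interpolation=2))
E
```

```text
top L [ 21.5 -21.6] R [ -60.7 -352.1] ang 0.244 size [340.6  37.7] centre world [ 575.1 -162. ]
side L [ 15.9 -42.3] R [ -61.4 -350.9] ang 0.245 size [318.1  37.3] centre world [ 572.3 -171.8]
back face at y=-200 -3.301049259632851 front at post 19.710220640767915 left y at rail corner
R world [[ 0.53999999 -0.3286    ]] axis yaw world -0.20773059873737848
```

View pics/z3.png

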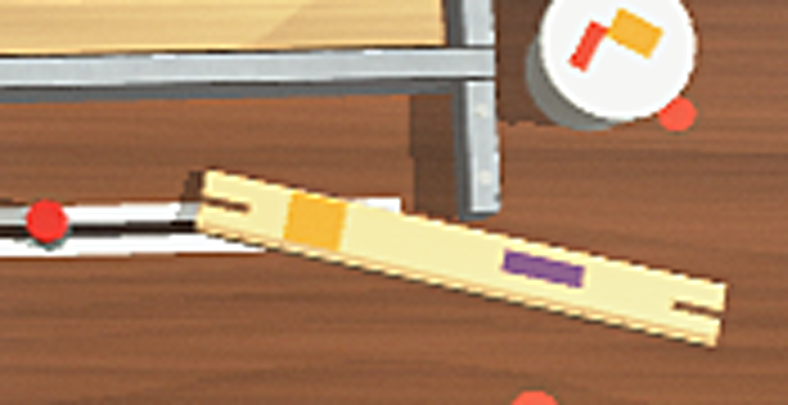

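Right-end estimates agree in both views (R ≈ (-61,-351) mm rack, angle 0.245). The top mask merged with the white track at the left end, so I use the side view for L = (16,-42). The line clears the cheek corner by about 4 mm and the post by about 7 mm, as planned. Next I push the right end face along the bar's axis with the fingers shut.

```bash
python3 -m inch '[0.8,-4.55,0,0,0.8,-4.55,0,0,0.8,-4.55,0,0,0.8,-4.55,0,0,0.8,-4.55,0,0,0.8,-4.55,0,0,0.8,-4.55,0,0,0.8,-4.55,0,0,0.8,-4.55,0,0,0.8,-4.55,0,0,0.8,-4.6,0,0,0.8,-4.6,0,0,0,0,-5,0,0,0,-5,0,0,0,-5,0,0,0,-2.9,-0.005,0,0,0,0,0,0,0,0]'
python3 - <<'E'
from h import *
s=manip.sense();q=s["tool_rot"];print(s["tcp_pos"],rk(s["tcp_pos"]),"yaw",-2*np.arctan2(q[0],q[1]))
p,d=optics.snapshot("side");cv2.imwrite("pics/side4z.png",cv2.resize(p[60:260,280:520,::-1],None,fx=3,fy=3,interpolation=2))
E
```

```text
t: 9.35
tcp_pos: [0.531, -0.3802, 0.0268]
tool_rot: [0.107, 0.994, -0.001, 0.001]
force: [0.9, 0.4, 0.9]
finger_gap: 0.004
[ 0.53096997 -0.38016299  0.02677666] [[ -71.59379296 -403.34750967]] yaw -0.21473989918745065
```

View pics/side4z.png

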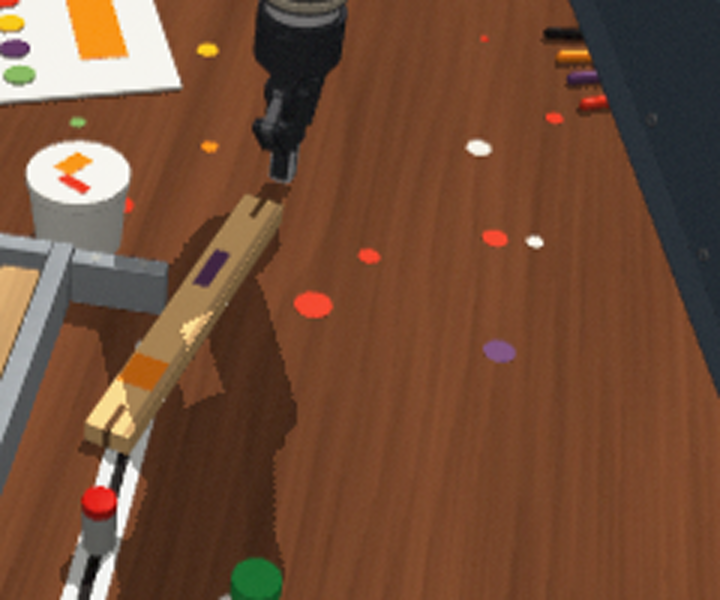

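The fingertips sit just off the right end, nearly on the bar's axis (about 2.5 mm beyond). I correct that and push.

```bash
python3 -m inch '[0.1,1.5,0,0.005,0.21,1,0,0,0.21,1,0,0,0.21,1,0,0,0.21,1,0,0,0.21,1,0,0,0.21,1,0,0,0.21,1,0,0,0.21,1,0,0,0.21,1,0,0,0.21,1,0,0,0,0,0,0]'
python3 - <<'E'
from h import *
s=manip.sense();print(s["tcp_pos"],rk(s["tcp_pos"]))
p,d=optics.snapshot("side");cv2.imwrite("pics/side5z.png",cv2.resize(p[90:290,220:460,::-1],None,fx=3,fy=3,interpolation=2))
p,d=optics.snapshot("top");cv2.imwrite("pics/top5.png",p[:,:,::-1])
E
```

```text
t: 10.9
tcp_pos: [0.5529, -0.2614, 0.0252]
tool_rot: [0.103, 0.995, 0.001, -0.001]
force: [-0.6, 0.9, 0.1]
finger_gap: -0.002
[ 0.55288107 -0.26139706  0.02524293] [[ -45.42224277 -285.44715921]]
```

View pics/side5z.png

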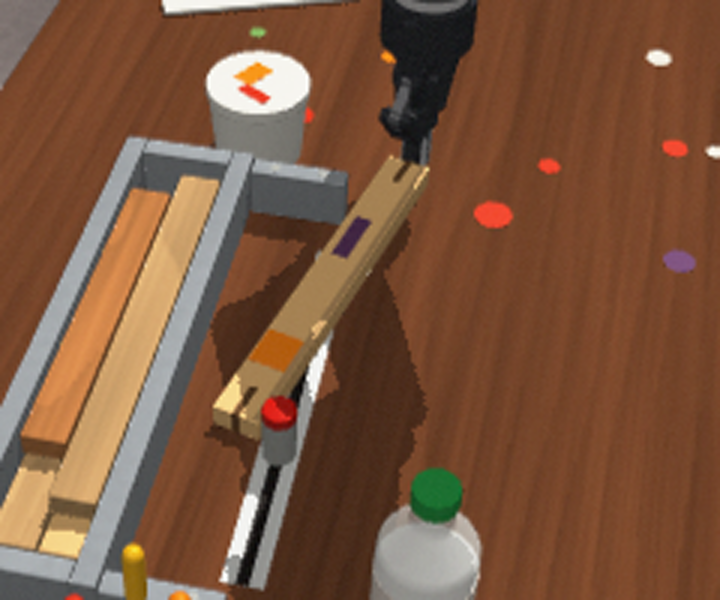

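View pics/top5.png

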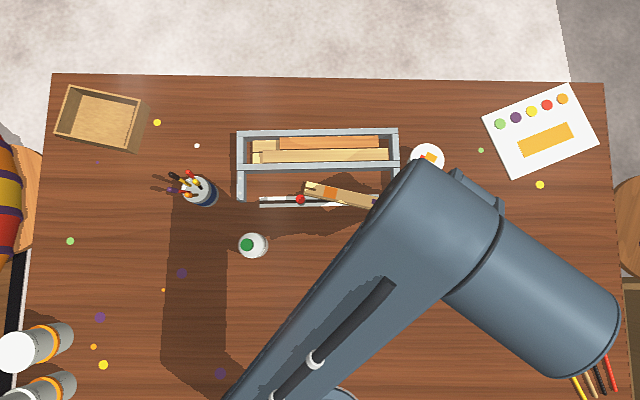

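The left end is now just behind the post: corner at zoom (213,405), with a clear bit of track between bar and cap. The right end is at (392–430,160), still against the fingertips.

Run:
```python
from h import *
Z=lambda a:np.array(a)/3+[220,90]-.3
r=rk(ray("side",Z([[214,405],[393,156],[430,169]]),.02));print(r.round(1))
a,c,d=r;an=np.arctan2(*(a-c));print("angle",an,"len",np.hypot(*(a-c)))
n=np.array([np.cos(an),-np.sin(an)]);L=a-19*n;print("L",L,"back at -200",a[0]+(-200-a[1])*np.tan(an),"front at post", (L-19*n)[0]+(50-(L-19*n)[1])*np.tan(an))
```

```text
[[  52.3   32.2]
 [ -28.2 -276.3]
 [ -61.8 -266. ]]
angle 0.2549791849591027 len 318.8403763590593
L [33.88167919 36.98407382] back at -200 -8.253999779797844 front at post 17.63949108680423
```

```bash
python3 -m inch '[0.21,0.98,0,0,0.21,0.98,0,0,0.21,0.98,0,0,0.21,0.98,0,0,0.21,0.98,0,0,0.21,0.98,0,0,0,0,0,0]'
cat > m.py <<'E'
from h import *
import sys
k=sys.argv[1]
s=manip.sense();print(s["tcp_pos"],rk(s["tcp_pos"]),s["force"])
p,d=optics.snapshot("side");np.savez("side%s.npz"%k,p=p);cv2.imwrite("pics/side%sz.png"%k,cv2.resize(p[110:290,200:400,::-1],None,fx=3.3,fy=3.3,interpolation=2))
E
python3 m.py 6
```

```text
t: 11.88
tcp_pos: [0.566, -0.2034, 0.0257]
tool_rot: [0.103, 0.995, 0.0, -0.0]
force: [0.0, -0.4, -0.0]
finger_gap: 0.003
[ 0.56599196 -0.20339409  0.0257199 ] [[ -30.23219086 -227.95366825]] [ 0.0280618  -0.39618321 -0.01342827]
```

View pics/side6z.png

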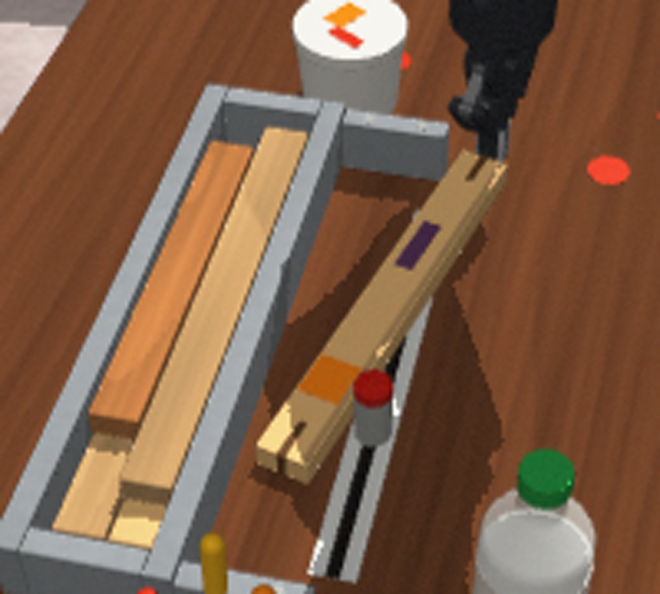

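```bash
cat > g.py <<'E'
from h import *
def geo(pts,off,f):
    r=rk(ray("side",np.array(pts)/f+off-.3,.02));print(r.round(1).tolist())
    a,c=r[0],r[1];an=np.arctan2(*(a-c));n=np.array([np.cos(an),-np.sin(an)]);L=a-19*n;R=c-19*n
    print("angle",an,"len",np.hypot(*(a-c)),"L",L,"R",R,"front at post",(L-19*n)[0]+(50-(L-19*n)[1])*np.tan(an))
E
python3 - <<'E'
from g import *
geo([[258,443],[465,151],[508,168],[308,465]],[200,110],3.3)
E
```

```text
[[65.9, 89.6], [-12.2, -217.0], [-47.2, -204.9], [30.8, 99.6]]
angle 0.24956594114161837 len 316.43569889539395 L [47.50788819 94.27556982] R [ -30.64646741 -212.35686199] front at post 16.615503941381572
```

L ≈ (47,94) mm and R ≈ (-31,-212) mm in the rack frame, so the waypoint condition holds with clearance. I push about 38 mm more so the right end is left of the cheek.

```bash
python3 -m inch '[0.2,0.98,0,0,0.2,0.98,0,0,0.2,0.98,0,0,0.18,0.9,0,0,0,0,0,0]'; python3 m.py 7
```

```text
t: 12.55
tcp_pos: [0.5737, -0.1649, 0.0256]
tool_rot: [0.103, 0.995, 0.0, -0.0]
force: [-0.1, -0.1, -0.3]
finger_gap: -0.002
[ 0.57368213 -0.16490368  0.02564151] [[ -21.1616458  -189.76498263]] [-0.05112145 -0.09095937 -0.34606975]
```

View pics/side7z.png

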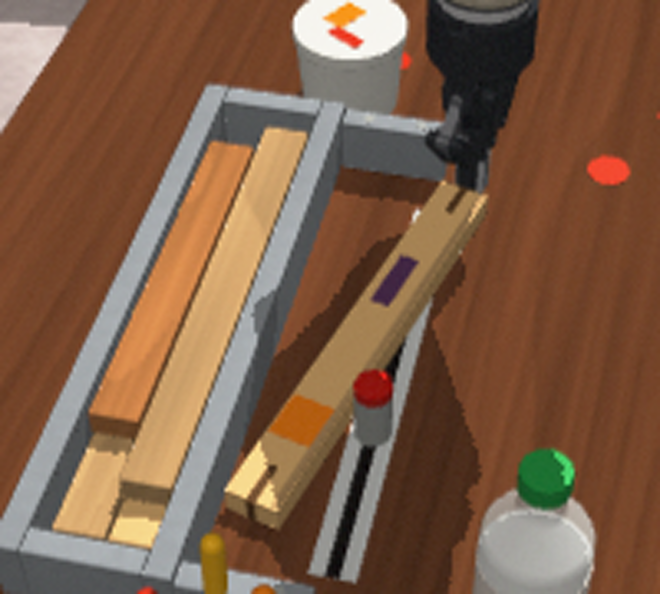

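The left end is at zoom (228–280,500) near the rail, and the right end (440–487,195) is clear left of the cheek. I back the fingertips out, go round to the near face by the right end, and swing it in.

```bash
python3 -m inch '[-0.8,-0.8,0,0,-2.5,-0.2,0,0,-3,1,0,0.03,0,3,0,0.03,0,3,0,0.03,0,0,0,0]' && python3 -m inch '[1,0,0,0,1,0,0,0,1,0,0,0,1,0,0,0.02,1,0,0,0.02,1,0,0,0.02,1,0,0,0.02,1,0,0,0.02,1,0,0,0.02,0.6,0,0,0,0,0,0,0]'; python3 m.py 8
```

```text
t: 13.35
tcp_pos: [0.5094, -0.105, 0.0256]
tool_rot: [0.058, 0.998, 0.0, -0.001]
force: [0.4, 0.2, 0.1]
finger_gap: -0.005
t: 14.72
tcp_pos: [0.6073, -0.1062, 0.0257]
tool_rot: [-0.001, 1.0, -0.0, 0.0]
force: [-0.5, -0.3, -0.4]
finger_gap: 0.002
[ 0.60733366 -0.10616784  0.02574237] [[  14.5821115  -132.27838777]] [-0.50289238 -0.33937131 -0.39163585]
```

View pics/side8z.png

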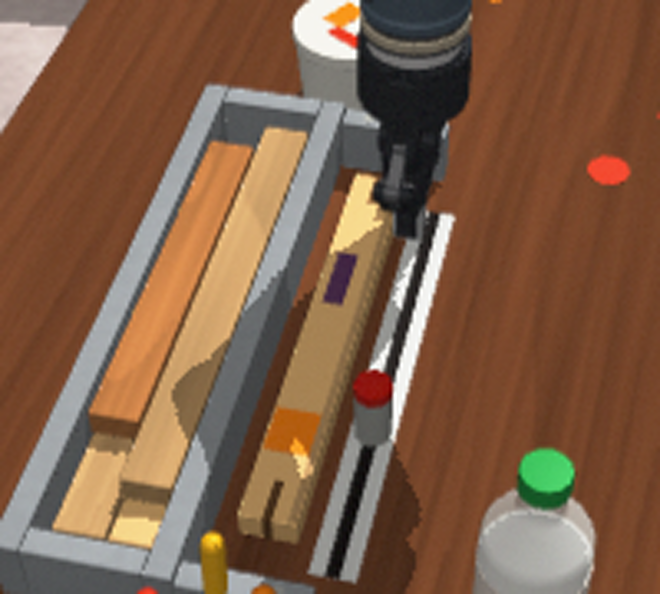

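The bar is now behind the post, with the right end inside the cheek. I retract slightly, open the fingers to spread them along the near face at mid-length (right of the post), and push the bar flat to the rail.

```bash
python3 -m inch '[-1.5,0,0,0.018,-1.5,0,0,0.018,0,3.4,0,0,0,3.4,0,0,0,3.4,0,0,0,0,0,0,0,0,0,0]' 65 && python3 -m inch '[1,0,0,0,1,0,0,0,0.7,0,0,0,0.6,0,0,0,0.4,0,0,0,0,0,0,0]'; python3 m.py 9
```

```text
t: 15.65
tcp_pos: [0.5769, -0.0045, 0.0258]
tool_rot: [-0.019, 1.0, -0.0, 0.0]
force: [0.4, -0.1, -0.0]
finger_gap: 0.652
t: 16.4
tcp_pos: [0.6142, -0.0041, 0.0256]
tool_rot: [-0.019, 1.0, -0.0, 0.0]
force: [-0.7, 0.9, -0.5]
finger_gap: 0.649
[ 0.6141806  -0.00410144  0.02558621] [[ 25.09821437 -30.52456014]] [-0.72234335  0.89263699 -0.54272961]
```

View pics/side9z.png

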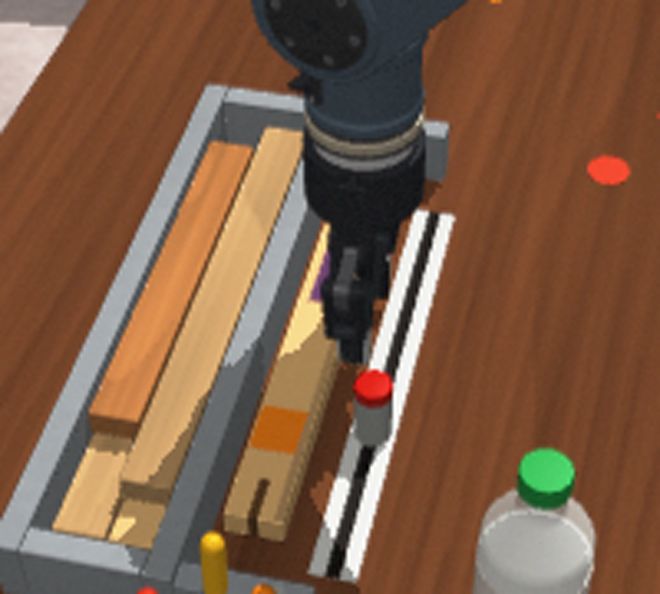

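```bash
python3 -m inch '[0.3,0.01,0,0,0.2,0,0,0,0.2,0,0,0,0,0,0,0]'; python3 -m inch '[0.2,0,0,0,0,0,0,0]';python3 -m inch '[0.2,0,0,0,0,0,0,0]'; python3 m.py 10
```

```text
t: 16.95
tcp_pos: [0.6212, -0.004, 0.0257]
tool_rot: [-0.019, 1.0, -0.0, 0.0]
force: [0.3, 0.5, -0.2]
finger_gap: 0.65
t: 17.2
tcp_pos: [0.6214, -0.004, 0.0256]
tool_rot: [-0.019, 1.0, 0.0, -0.002]
force: [-4.7, -1.6, 3.2]
finger_gap: 0.652
t: 17.45
tcp_pos: [0.6215, -0.004, 0.0256]
tool_rot: [-0.019, 1.0, 0.0, -0.004]
force: [-8.0, -0.6, 6.7]
finger_gap: 0.654
[ 0.6214529  -0.00399396  0.0256075 ] [[ 32.36966773 -30.67889512]] [-8.04761781 -0.64415578  6.69129222]
```

View pics/side10z.png

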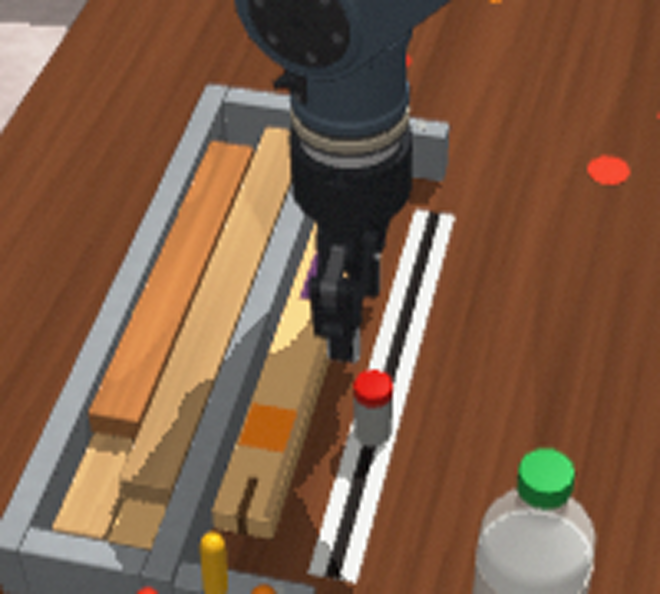

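The force rises to 8 N at TCP rack x = 32 mm, against about 31 predicted for bar against rail. I back off and check with both cameras.

```bash
python3 -m inch '[-1.2,0,0,0,-2.5,0,0,0,-3,0,1,0,-3,2,4,0,-2,4,5,0,0,5,5,0,0,6,3,0,-1,6,0,0,-1,5,0,0,0,0,0,0]'
python3 - <<'E'
from h import *
for n in("side","top"):
    p,d=optics.snapshot(n);np.savez(f"{n}11.npz",p=p)
    q=p[110:290,200:420] if n=="side" else p[120:215,225:410]
    cv2.imwrite(f"pics/{n}11.png",cv2.resize(q[:,:,::-1],None,fx=3.3 if n=="side" else 4.3,fy=3.3 if n=="side" else 4.3,interpolation=2))
E
```

```text
t: 18.75
tcp_pos: [0.4887, 0.2669, 0.1948]
tool_rot: [-0.022, 1.0, 0.001, 0.002]
force: [0.3, 0.1, -0.4]
finger_gap: 0.653
```

View pics/side11.png

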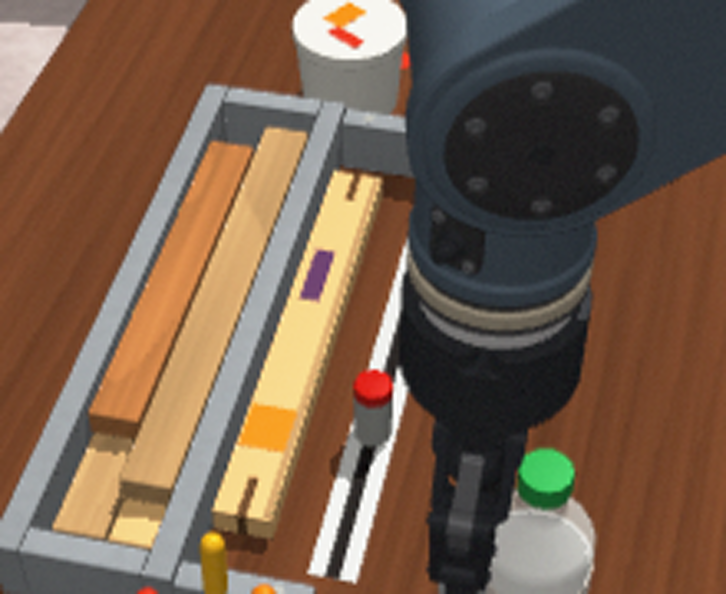

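View pics/top11.png

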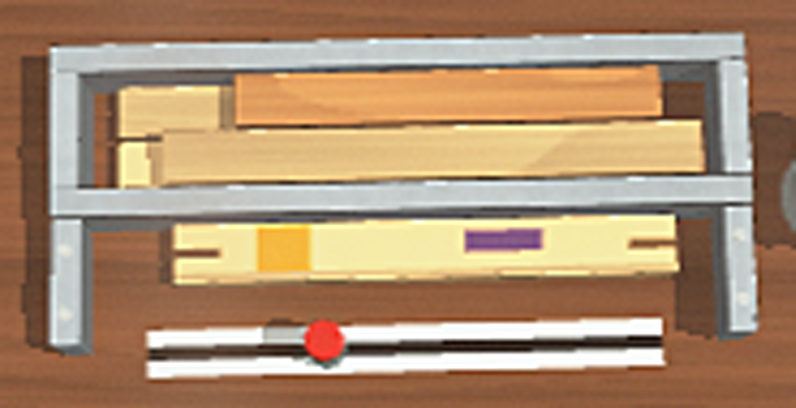

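The bar lies behind the post between the cheeks. The dark strip along the rail (rail face and shadow) looks slightly thicker at the left end. Measuring.

Run:
```python
from h import *
p=np.load("top11.npz")["p"];s=np.load("side11.npz")["p"]
barst("top",p,(255,168,390,192))
try: barst("side",s,(262,155,322,275))
except Exception as e: print(e)
Z=lambda a,f,o:np.array(a)/f+o-.3
t=[225,120]
print("top front edge top z.02",rk(ray("top",Z([[174,278],[678,268]],4.3,t),.02)).round(1))
print("top back edge",rk(ray("top",Z([[174,224],[676,216]],4.3,t),.02)).round(1))
print("rail top edge",rk(ray("top",Z([[95,215],[718,202]],4.3,t),.05)).round(1))
o=[200,110]
print("side front edge",rk(ray("side",Z([[268,524],[383,178]],3.3,o),.02)).round(1))
print("cheek fronts top",rk(ray("top",Z([[50,350],[757,333]],4.3,t),.045)).round(1))
```

```text
top L [ 62.1 145.5] R [  62.7 -173.6] ang -0.002 size [ 37.7 319. ] centre world [650.9  13.7]
side L [ 61.  146.1] R [  61.7 -173. ] ang -0.002 size [ 37.6 319.2] centre world [649.8  14.3]
top front edge top z.02 [[  46.4  145. ]
 [  46.2 -174.5]]
top back edge [[  81.2  144.9]
 [  79.9 -174.7]]
rail top edge [[  81.4  189.3]
 [  81.8 -195.9]]
side front edge [[  43.4  148.4]
 [  42.  -173.3]]
cheek fronts top [[  -1.2  217.4]
 [   0.  -217.1]]
```

Both views put both ends at rack x of about 61–62 mm (61 is fully snug), parallel within 0.002 rad. I check the bystanders, then hand in.

Run:
```python
from h import *
for k in(0,11):
    for n in("top","side"):
        p=np.load(f"{n}{k}.npz")["p"];h=cv2.cvtColor(p,cv2.COLOR_RGB2HSV).astype(int)
        g=(h[...,0]>45)&(h[...,0]<80)&(h[...,1]>120)&(h[...,2]>80)
        w=(h[...,1]<40)&(h[...,2]>150)
        bl=(h[...,0]>100)&(h[...,0]<125)&(h[...,1]>120)&(h[...,2]>50)
        R={"top":((405,140,450,185),(170,175,225,210)),"side":((285,105,330,145),(240,325,295,365))}[n]
        def cen(m,r): 
            y,x=np.nonzero(m[r[1]:r[3],r[0]:r[2]]);return (round(x.mean()+r[0],1),round(y.mean()+r[1],1),len(x)) if len(x) else None
        print(k,n,"cap",[c.round(1).tolist() for s,c,_ in blobs(g,40)],"tub",cen(w,R[0]),"tin",cen(bl,R[1]))
```

```text
0 top cap [[246.4, 244.4]] tub (np.float64(426.6), np.float64(159.8), 767) tin (np.float64(209.5), np.float64(197.0), 111)
0 side cap [[365.1, 253.2]] tub (np.float64(304.4), np.float64(121.1), 537) tin (np.float64(268.3), np.float64(350.8), 498)
11 top cap [[246.4, 244.4]] tub (np.float64(426.6), np.float64(159.8), 766) tin (np.float64(209.8), np.float64(197.0), 111)
11 side cap [[365.1, 254.3]] tub (np.float64(304.3), np.float64(121.3), 550) tin (np.float64(268.3), np.float64(350.8), 495)
```

```bash
python3 -c "
import cv2,numpy as np
a=np.hstack([np.load('top0.npz')['p'][130:270,160:460],np.load('top11.npz')['p'][130:270,160:460]])
cv2.imwrite('pics/cmp.png',cv2.resize(a[:,:,::-1],None,fx=1.33,fy=1.33))"
```

```text
(no output)
```

View pics/cmp.png

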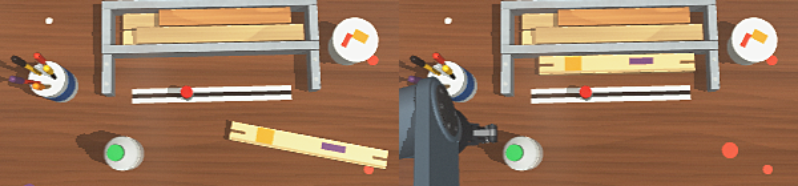

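The before/after comparison shows tub, bottle and tin unmoved (pixel centres within about 1 px) and the arm clear of everything. I hand in.

```bash
python3 -c "
from station import job
print(job.sign_off())"
```

```text
the job is handed in; nothing more can be done
None
```

The stretcher length is in the front bay, lying along the back rail between the cheeks and behind the post. I handed the job in at about 19 s of the 67 s allowed.

**How it went**
- I lined the bar up with the open fingertips on its near face.
- I then pushed it endwise with the fingers shut, until its left end was behind the post. At the last check before the swing it was at about x 47, y 94 mm in the rack frame, with the right end still outside at about x -31 mm.
- After a little more endwise push, I swung the right end in past the cheek and pressed the bar square to the rail. The force I read there was about 8 N. The bar was never gripped or lifted.

**Last checks**
- **Bar:** the top and side views both put the left and right ends at x of about 61–63 mm, where 61 is fully snug and 52–66 is allowed. Their y positions are about +146 and -173 mm, and the bar is parallel to the rail within 0.002 rad.
- **Tub, bottle and tin:** the pixel centres are within about 1 px of where they started.
- **Robot:** it stood clear of everything.

**Measurements that disagreed**
- My cheek inner-edge picks gave a 387 mm bay instead of 400, so I used the outer span (434 mm against 436).
- Early on, the top-view bar mask merged with other light things (the rack timber, then the white track). I restricted it to a window the first time and used the side view the second.
- The rail measured about 1–2 mm deeper than nominal, which is within the calibration error.

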